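Present the notched filter plate to the label reader

ROBOT

A 6-joint arm with a two-finger parallel gripper is mounted at the origin on a cart in front of the work surface, level with it; the furniture and walls round the work are solid. World frame = base frame: x ahead of the robot, y to its left, z up, the work surface at z = 0. Lengths are in m, angles in rad, forces in N, time in s.
With the tool pointing down it reaches from about 0.375 to 0.925 m from the base axis. Payload 5.7 kg.
Tool frame: the origin (TCP) lies at the very end of the fingers, on their centre line; the grasp point (between the pads) lies 19 mm behind it; y points along the fingers, z is the direction in which the jaws open and shut, and the axes are right-handed (so a half turn about y gives the same grasp; the last joint's range is limited). The gripper opens to 85 mm and grips with 20 to 120 N. Pads are 22 mm wide; open, the fingers measure 114 mm over their backs; the gripper's body (76 mm by 85 mm) begins 54 mm behind the grasp point. The pads swing forward as they close: fully open they stand 13 mm farther back than shut.
Start: joints at [1.149, 0.359, 1.51, -0, 1.272, -0.115], TCP at [0.181, 0.572, 0.231] pointing down, gripper open.
Joint ranges: [-2.97, 2.97], [-1.01, 2.36], [0.21, 2.38], [-0.96, 4.11], [0.2, 2.71], [-2.98, 2.98]. Speed limits (rad/s): [2.39, 2.39, 3.14, 3.14, 3.14, 3.14].

INTERFACE

Orientations are given as a rotation vector (axis times angle).
In Python, from workcell import monitor, imaging, order gives the robot as it stands. The module is installed in compiled form; this text tells all that it offers.
- The arm moves only by the tool carry_out, never from a script. Its argument "motion" is a list of rows, each a list of 3 entries, a list of its own where there are three numbers: the turn, a rotation vector about the tool's x, y, z in rad, then the shift along the tool's x, y, z in mm, then the closure in counts, from 0 (fully open) to 255 (shut). In form: [[[ax, ay, az], [tx, ty, tz], jaw], ...]. A call has 1 to 12 rows; each row is the pose to reach, as a shift and turn from the pose commanded when the call began, along the tool's axes at that moment; what a row does not reach only later rows make up. A row lasts 1/8 s, in which the tool goes at most 62.5 mm and 10.7 degrees, less where a joint would pass 70% of its speed; a pose out of reach is approached as far as the arm can. A call with a gripper value outside its range is refused whole. The fingers move at their own pace and stop on an object; the grip force is fixed at half the most. Time passes only in rows, so rows that repeat a pose let the fingers close. It gives the time, the measured TCP pose, the force and the opening at its end, in the units of the state.
- monitor.observe(): the state, without advancing time (a new reading comes with each control period).
- imaging.read_camera(name): name is "scene" or "top" or "wrist"; returns a dict with "color" (420x560x3 uint8, blue, green, red), "fx", "fy", "cx", "cy" (pixels), "R" (3x3) and "t" (3): a world point X has camera coordinates R X + t. Camera axes: x right, y down, z forward; pixel columns grow to the right and rows downward; lengths in m; the calibration is good to about 2 mm. A picture is of the moment at which its call begins. There is no depth.
- order.hand_in(): hands the job in, once; it reports no verdict.
The state is a dict: "time_s": time; "qpos": joint angles; "dq": joint speeds; "joint_efforts": joint torques, N m; "ee_pos": TCP position; "eef_rot": TCP orientation; "contact_force": force on the tool from outside, world axes, zero at the start; "moment": the same for the moment, N m; "grip_width": opening from 0.0 (shut) to 1.0 (fully open).
Only numpy, scipy, OpenCV 4.12 (cv2) and the standard library are available. Lean on these libraries where they do the work, as an engineer would, in place of code of your own. Each camera call takes 0.05 s, during which the arm holds its last target. There are 200 camera calls.

TASK

First turn the label reader's dial until its pointer stands at the raised wedge on the scale ring. Then take the filter plate that lies label up (seen from above with its notched end pointing away from you, the notch is in the right-hand corner), gripping it so that the fingers never touch its label end (the frosted band with the notch), and hold it level over the reader's window with the label end centred above the window and pointing to the mast, about 4 cm above the window and touching nothing but the gripper. Finish while holding it still there, and leave the other plate and the things standing about as they are.

Things in the scene. Friction and masses are not known exactly. Their poses are not given: they have to be found in the camera images.
- window (a point): Centre of the reader's window, a white 40 x 56 mm rectangle in a dark frame on the flat top of the white console, 30 mm above the bench. Its axes are the console's: x points to the mast with the reading head (60 mm beyond the window, head up to about 135 mm above the bench), z up. The console's turn varies.
- reader: The fixed white console itself, 170 (x) x 200 (y) x 30 mm, origin at the centre of its underside; the window is at x +10, y -50 mm and the dial's axis at x -35, y +51 mm of it; mast and reading head stand at x +70, y -50 mm.
- dial_grip (a point): On the dial's axis, at the height to grip, 59 mm above the bench. Black dial on the console: a skirt 60 mm across, its top 43 mm above the bench, with an upright grip bar on it 56 mm long, 12 mm wide, 26 mm high (top 69 mm above the bench). x points along the bar to the pointer end, z up.
- dial_tip (a point): Tip of the dial's white pointer, 34 mm from the dial's axis along the bar; a white line on top of the bar runs from the middle to the same end. Axes as dial_grip.
- dial (a joint): Angle of the dial on the console in rad, -2.6 to 2.6, counter-clockwise from above positive, 0 when the pointer points to the console's x (mast side). Turns against light friction (0.05 N m) and stays where it is left.
- set_mark (a point): Top of the set mark: a black raised wedge (12 x 4 x 6 mm) on the fixed, flat metal scale ring (94 mm across, ticks every 20 degrees) round the dial; 41 mm from the dial's axis, x points radially outward, z up. The dial is set when its pointer points to the wedge. Its place varies; at the start it is 0.5 to 1.6 rad clockwise of the pointer.
- plate_up_centre (a point): Centre, half-way up, of the plate to present: 80 (x) x 50 (y) x 6 mm, a 26 mm frosted grey band at each end, black with a round white filter between; faces and ends alike but for one 14 x 12 mm corner notch. x points to the notched (label) end, z up out of the label face, notch in the +x -y corner. It lies at any turn on either post. Grip it across its 50 mm width behind x = +14 mm.
- plate_up_label (a point): Centre of the label end of that plate, 27 mm from the plate's centre along its x, half-way up its thickness; same axes.
- plate_up: The plate to present, about 42 g: origin at the centre of its underside, axes as plate_up_centre. At the start it overhangs its post on all sides, its underside 30 mm above the bench, so that fingers can reach past its edges.
- plate_up_end: The label end of that plate (26 mm long, x = +14 to +40 mm); its origin coincides with that of the plate.
- plate_down_centre (a point): Centre, half-way up, of the other plate, which lies label down on the other post and stays there. Same size and look; from above it is the mirror image: x points to its notched end, the notch is in the +x +y corner, z up.
- post_1: Low round post, fixed: steel foot 48 mm across, stem, rubber top 34 mm across and 30 mm above the bench. Origin at the centre of its underside. Carries one of the plates.
- post_2: The same kind of post, carrying the other plate.
- vial: White vial with a white cap, 29 mm across, 48 mm high, standing at the right, beyond the posts; bystander. Origin at the centre of its underside.
- timer: Small pale lab timer lying on the bench at the right, beyond the posts, 62 x 68 x 20 mm; bystander. Origin at the centre of its underside.
- flask_a: Conical glass flask, 64 mm across, 105 mm high, far right; bystander. Origin at the centre of its underside.
- sample_cup_1: Small clear cup, 29 mm across, 32 mm high, left of the console; bystander. Origin at the centre of its underside.

How it is judged:
On the way, in this order (a step that is already met when the one before it is completed fails the run):
1. the dial's pointer stands at the set mark, the plate still untouched on its post (y of dial_tip in the frame of set_mark between -0.005 and 0.005 m and x of dial_tip in the frame of set_mark above -0.02 m and contact force between the fingers and plate_up below 0.1 N and distance of plate_up_centre from where it was at the start of the episode below 0.02 m), for 0.2 s.
2. the label-up plate is held by the fingers, clear of its post (contact force between the fingers and plate_up above 0.5 N and height (world z) of plate_up_centre above 0.05 m), for 0.2 s.
At the end, for the whole second after the job is handed in: Dial pointer at the set mark (tip within 5 mm sideways). The label-up plate is gripped and still, label end within 13 mm of the window centre in x and y, 20 to 60 mm above it, pointing to the mast within 0.2 rad, level within 0.17 rad, not touching the reader (y of dial_tip in the frame of set_mark between -0.005 and 0.005 m and x of dial_tip in the frame of set_mark above -0.02 m and contact force between the fingers and plate_up above 0.5 N and x of plate_up_label in the frame of window between -0.013 and 0.013 m and y of plate_up_label in the frame of window between -0.013 and 0.013 m and z of plate_up_label in the frame of window between 0.02 and 0.06 m and x of plate_up_centre in the frame of window below -0.01 m and angle between the x axis of plate_up_label and the x axis of window, either way round below 0.2 rad and angle between plate_up_label's own z axis and vertical below 0.17 rad and linear speed of plate_up below 0.02 m/s and contact force between plate_up and reader below 0.1 N); the arm keeps its last pose, push and grip.
It fails at once if the fingers touch the label end of the plate (contact force between the fingers and plate_up_end above 0.5 N).
It fails at once if the plate that lies label down is moved by more than 15 mm (distance of plate_down_centre from where it was at the start of the episode above 0.015 m).
It fails at once if a bystander is pushed by more than 20 mm (distance of any of vial, timer, flask_a, sample_cup_1 from where it was at the start of the episode above 0.02 m).
It also fails if it takes over 46 s, if anything falls off the work surface, if the arm or the gripper's body presses on something with over 40 N, if the wrist force passes 120 N, or if a joint passes its speed limit or range.

## Working session

There is one attempt and no reset: what is moved stays moved. The work goes in short steps, Python scripts to look and compute and a tool call to move; the robot and the scene stay as the last step left them, time stands still between calls to the robot, and variables do not carry over. Pictures are saved under pics/ and viewed, about 8 in all and at most 12, crops included, and the job is handed in when it is done.

Besides the shell and the picture viewer there is one more tool, called after "Emit:" in YAML: its name, and indented under it one key for each argument. carry_out: Moves the arm, as the interface text tells. Its arguments: {"type":"object","properties":{"motion":{"type":"array","items":{"type":"array"}}},"required":["motion"]}

```bash
mkdir -p pics
python3 - <<'E'
from workcell import monitor, imaging
import cv2,json,pickle
s=monitor.observe(); print(s)
for n in("top","scene"):
    d=imaging.read_camera(n); cv2.imwrite(f"pics/{n}0.png",d["color"]); pickle.dump(d,open(f"pics/{n}0.pkl","wb"))
    print(n,d["fx"],d["cx"],d["cy"],d["R"],d["t"])
E
```

```text
{'time_s': 0.0, 'qpos': array([ 1.14889438e+00,  3.59531889e-01,  1.51145492e+00,  2.99495921e-05,
        1.27253083e+00, -1.15086062e-01]), 'dq': array([-0.00165146,  0.00156297,  0.00091175,  0.00023191,  0.00078233,
       -0.00043812]), 'joint_efforts': array([ 1.09915277e-04, -5.27601242e+01, -2.78633595e+01, -5.03607941e-05,
        1.23179881e-02, -1.80155411e-05]), 'ee_pos': array([0.18091389, 0.57133728, 0.23042905]), 'eef_rot': array([-1.5592004 ,  0.24129395, -0.24044553]), 'contact_force': array([0.64718816, 0.07910365, 0.14174522]), 'moment': array([-0.01339354,  0.02046957,  0.00260665]), 'grip_width': 1.0021229522620274}
top 439.2006251416903 280.544103714338 201.6610826493278 [[-0.01863654 -0.99981906  0.00381161]
 [-0.97488816  0.01732543 -0.22202004]
 [ 0.22191383 -0.00785358 -0.97503465]] [-0.21736956  0.51723166  0.99497035]
scene 403.726894156746 277.96172626575236 210.26180041300708 [[ 0.77765114 -0.6286872   0.00333399]
 [-0.31085788 -0.38911253 -0.86715559]
 [ 0.54646691  0.67330813 -0.49802617]] [-0.51171536  0.12195683  0.92353983]
```

View pics/top0.png

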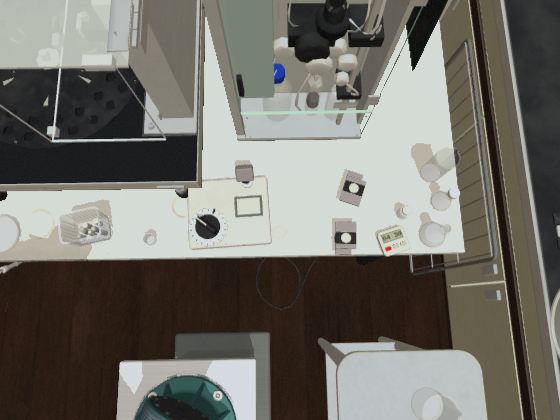

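View pics/scene0.png

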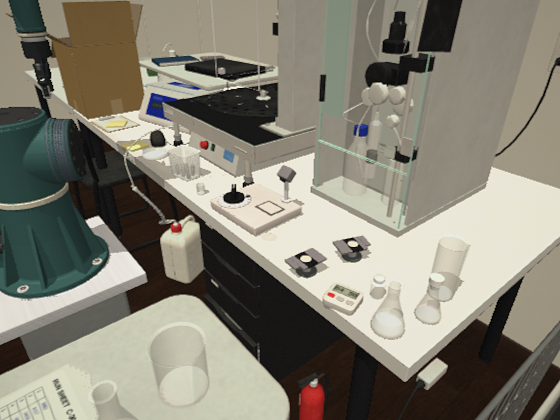

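The top view shows the console at about (229,212) with the dial at (207,226) and the window at (249,206). The plates are at (353,188) and (345,236). I'll enlarge those regions next.

```bash
cat > h.py <<'E'
import numpy as np, cv2, pickle
from scipy.spatial.transform import Rotation as Ro
def ray(d,u,v,z):
    c=-d["R"].T@d["t"]; w=d["R"].T@np.array([(u-d["cx"])/d["fx"],(v-d["cy"])/d["fy"],1]); return c+w*(z-c[2])/w[2]
def proj(d,X):
    p=d["R"]@np.asarray(X)+d["t"]; return d["fx"]*p[0]/p[2]+d["cx"], d["fy"]*p[1]/p[2]+d["cy"]
E
python3 - <<'E'
from h import *
d=pickle.load(open("pics/top0.pkl","rb")); im=d["color"]
a=cv2.resize(im[168:252,180:280],None,fx=8,fy=8,interpolation=cv2.INTER_CUBIC)[:, :]
cv2.imwrite("pics/a.png",a[:600])
b=cv2.resize(im[165:255,325:375],None,fx=6,fy=6,interpolation=cv2.INTER_CUBIC)
s=pickle.load(open("pics/scene0.pkl","rb"))["color"]
c=cv2.resize(s[230:280,280:375],None,fx=5,fy=5,interpolation=cv2.INTER_CUBIC)
o=np.zeros((540,780,3),np.uint8); o[:,:300]=b; o[:250,305:780]=c; cv2.imwrite("pics/b.png",o)
for n,u,v,z in [("base",200,400,0),("win",249,206,.03),("dial",207.5,226,.069),("p1",353,188,.036),("p2",345,238,.036),("c1",188,181,.03),("c2",267,176,.03),("c3",271,244,.03),("c4",189,249,.03)]: print(n,ray(d,u,v,z).round(3))
E
```

```text
base [ 0.063 -0.033  0.   ]
win [ 0.51  -0.149  0.03 ]
dial [ 0.455 -0.054  0.069]
p1 [ 0.55  -0.407  0.036]
p2 [ 0.426 -0.38   0.036]
c1 [0.577 0.002 0.03 ]
c2 [ 0.586 -0.194  0.03 ]
c3 [ 0.415 -0.202  0.03 ]
c4 [ 0.407 -0.005  0.03 ]
```

View pics/a.png

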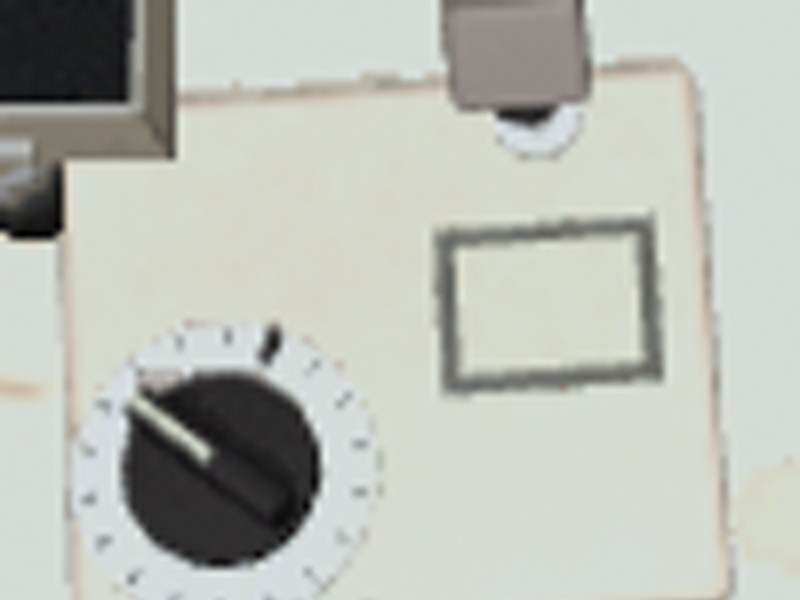

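View pics/b.png

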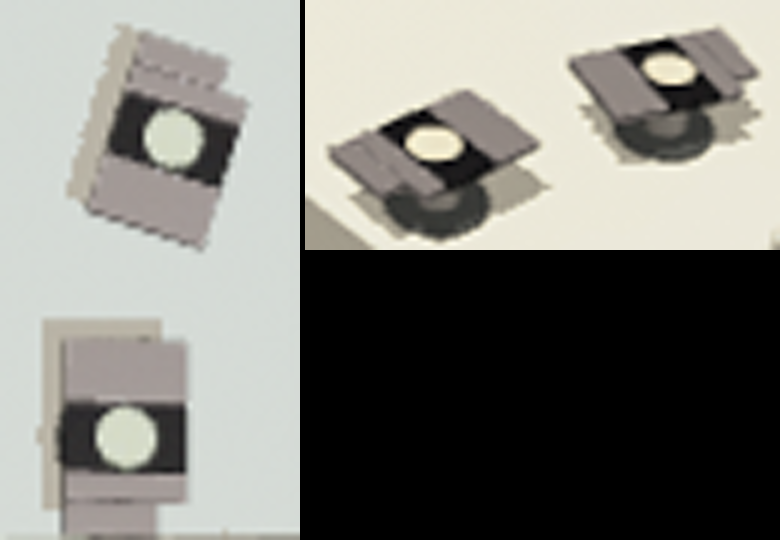

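Notch reading in the top view: the far plate (about 353,188) has its notched end pointing away with the notch at the right, so it is label up and is the target. The near plate has its notched end towards us with the notch at image bottom-right, so it is the mirror image, label down. The pointer points up-left at crop (130,400) and the wedge is at crop (271,343).

```bash
cat >> h.py <<'E'
def Rj(a):  # tool down, jaw direction at yaw a
    y=np.array([0,0,-1.]); z=np.array([np.cos(a),np.sin(a),0]); return np.c_[np.cross(y,z),y,z]
def go(pos,a,s):
    R0=Ro.from_rotvec(s["eef_rot"]).as_matrix(); p0=np.array(s["ee_pos"])
    Rt=Rj(a); print("turn",Ro.from_matrix(R0.T@Rt).as_rotvec().round(3),"shift mm",((R0.T@(np.array(pos)-p0))*1000).round(1))
def jaw(s):
    z=Ro.from_rotvec(s["eef_rot"]).as_matrix()[:,2]; return np.arctan2(z[1],z[0])
E
python3 - <<'E'
from h import *
from workcell import monitor
d=pickle.load(open("pics/top0.pkl","rb"))
f=lambda x,y,z:ray(d,180-.44+x/8,168-.44+y/8,z)[:2]
W=[f(*p,.03) for p in[(442,235),(650,220),(658,377),(448,388)]]  # tl tr br bl
c=np.mean(W,0); yx=np.arctan2(*((W[0]+W[1]-W[2]-W[3])[::-1])); yy=np.arctan2(*((W[0]+W[3]-W[1]-W[2])[::-1]))-np.pi/2
print("win",c.round(4),"yaws",yx,yy, "sizes",np.linalg.norm(W[0]-W[1]),np.linalg.norm(W[0]-W[3]))
top=[f(188,100,.03),f(685,65,.03)]; v=top[0]-top[1]; yaw=np.arctan2(v[1],v[0])-np.pi/2
v2=f(688,70,.03)-f(728,590,.03); yaw2=np.arctan2(v2[1],v2[0]); print("edge yaws",yaw,yaw2)
th=np.mean([yaw,yaw2]); r=np.array([[np.cos(th),-np.sin(th)],[np.sin(th),np.cos(th)]])
ax=c+r@np.array([-.045,.101]); ring=f(225,472,.031); print("axis pred",ax.round(4),"ring",ring.round(4))
A=(ax+ring)/2
for n,p in [("lineend",f(131,402,.069)),("linemid",f(208,455,.069)),("wedge",f(271,343,.037)),("tip",f(158,382,.044))]:
    w=p-A; print(n,p.round(4),np.linalg.norm(w).round(4),np.arctan2(w[1],w[0]).round(3))
v=f(131,402,.069)-f(280,518,.069);print("bar yaw",np.arctan2(v[1],v[0]))
g=lambda x,y:ray(d,325-.42+x/6,165-.42+y/6,.036)[:2]
l=[g(x,y) for x,y in((86,205),(138,32))]; rr=[g(205,248),g(245,100)]; 
for L in(l,rr): v=L[1]-L[0];print("plate yaw",np.arctan2(v[1],v[0]),np.linalg.norm(v))
print("centre",g(174,137).round(4),"other",g(126,437).round(4))
s=monitor.observe(); print("jaw",jaw(s)); print(Ro.from_rotvec(s["eef_rot"]).as_matrix().round(3))
E
```

```text
win [ 0.5111 -0.1474] yaws 0.04163894858108942 0.0459515926615659 sizes 0.06435584530349912 0.04818659968755866
edge yaws 0.0555962306386284 0.06277090587827086
axis pred [ 0.4602 -0.0492] ring [ 0.4606 -0.0488]
lineend [ 0.4754 -0.0269] 0.0267 0.974
linemid [ 0.4592 -0.0498] 0.0015 -2.538
wedge [ 0.4991 -0.063 ] 0.0412 -0.348
tip [ 0.4862 -0.0302] 0.032 0.63
bar yaw 0.8986670143069626
plate yaw -0.33035032841107415 0.07762404249862453
plate yaw -0.31355413385663744 0.06543065844590809
centre [ 0.5512 -0.4081] other [ 0.4273 -0.3819]
jaw 1.2640112994743127
[[ 0.953 -0.001  0.302]
 [-0.302 -0.002  0.953]
 [-0.    -1.    -0.002]]
```

Emit:
carry_out:
  motion:
    - [[0, 1.914, 0], [453, 10, -507], 0]
    - [[0, 1.914, 0], [453, 10, -507], 0]
    - [[0, 1.914, 0], [453, 10, -507], 0]
    - [[0, 1.914, 0], [453, 10, -507], 0]
    - [[0, 1.914, 0], [453, 10, -507], 0]
    - [[0, 1.914, 0], [453, 10, -507], 0]
    - [[0, 1.914, 0], [453, 10, -507], 0]
    - [[0, 1.914, 0], [453, 10, -507], 0]
    - [[0, 1.914, 0], [453, 30, -507], 0]
    - [[0, 1.914, 0], [453, 30, -507], 0]
    - [[0, 1.914, 0], [453, 30, -507], 0]
    - [[0, 1.914, 0], [453, 30, -507], 0]

```text
time_s: 1.6
ee_pos: [0.4614, -0.0516, 0.2008]
eef_rot: [-0.825, 1.672, -1.674]
contact_force: [0.6, 0.8, -1.1]
grip_width: 0.998
```

Run:
```python
from h import *
from workcell import monitor,imaging
s=monitor.observe(); print(s["time_s"],s["ee_pos"],jaw(s),s["qpos"].round(3))
d=imaging.read_camera("wrist"); cv2.imwrite("pics/w1.png",d["color"]); pickle.dump(d,open("pics/w1.pkl","wb"))
for X in [(.4604,-.049,.069),(.499,-.063,.037),(.5111,-.1474,.03)]: print(proj(d,X))
```

```text
1.6 [ 0.46143696 -0.05161202  0.20077902] -0.6550254516128555 [-2.600e-01  1.970e-01  1.832e+00 -1.000e-03  1.112e+00  3.960e-01]
(np.float64(274.9762817447714), np.float64(196.79806155716867))
(np.float64(312.6759178432919), np.float64(176.46496135489684))
(np.float64(363.9439019682265), np.float64(226.65080547472405))
```

View pics/w1.png

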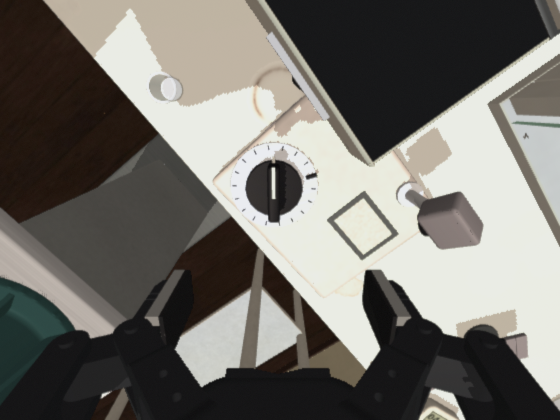

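The wrist view shows the bar upright at column 274 (rows 165–221) between the open fingers, and the wedge at (311,176). Both match the predictions within 2 px. I'll refine the angles from this picture.

Run:
```python
from h import *
d=pickle.load(open("pics/w1.pkl","rb")); im=d["color"]
f=lambda x,y,z:ray(d,x,y,z)[:2]
t=f(273.5,164,.069);b=f(274.5,221,.069);v=t-b;print("bar yaw",np.arctan2(v[1],v[0]),np.linalg.norm(v),"centre",(t+b)/2)
R=np.array([f(275+44*np.cos(a),184+0*a,.031) for a in (0,np.pi)]);print(R)
# wedge: dark blob on ring
g=cv2.cvtColor(im,6)[165:190,300:325];ys,xs=np.where(g<90);print(len(xs),xs.mean()+300,ys.mean()+165)
w=f(xs.mean()+300,ys.mean()+165,.035)
for A in ((.4604,-.049),tuple((t+b)/2)): q=w-np.array(A);print("wedge",w,np.linalg.norm(q),np.arctan2(q[1],q[0]))
g=cv2.cvtColor(im,6)[125:260,205:345]
ys,xs=np.where(g[20:115,15:130]<60)
cv2.imwrite("pics/w1c.png",cv2.resize(im[130:235,215:335],None,fx=5,fy=5,interpolation=cv2.INTER_CUBIC))
```

```text
bar yaw 0.9282223686395072 0.056421278556626 centre [ 0.46172711 -0.04578956]
[[ 0.49932701 -0.07540725]
 [ 0.42451495 -0.01784609]]
55 307.05454545454546 178.72727272727272
wedge [ 0.49281105 -0.06188756] 0.03487929464813949 -0.37846049755859373
wedge [ 0.49281105 -0.06188756] 0.035005098123314024 -0.4778555340179995
```

View pics/w1c.png

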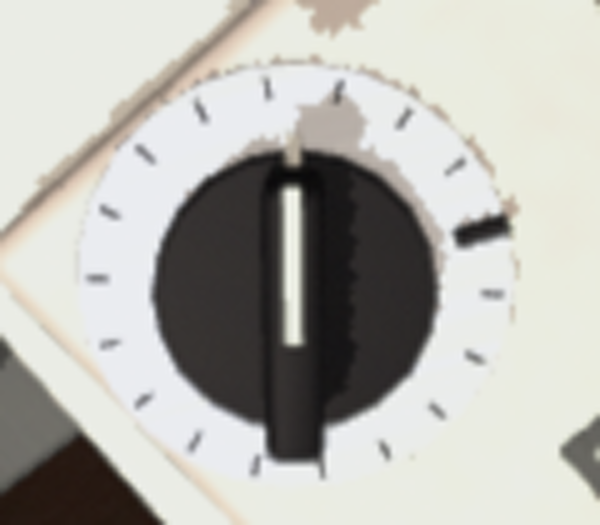

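Run:
```python
from h import *
d=pickle.load(open("pics/w1.pkl","rb"))
f=lambda x,y,z:ray(d,214.6+x/5,129.6+y/5,z)[:2]
c=f(297,269,.031);print("ring",c,np.linalg.norm(f(78,269,.031)-f(517,269,.031)),np.linalg.norm(f(297,62,.031)-f(297,478,.031)))
for z in(.033,.037):
  i,o=f(455,240,z),f(508,224,z);w=(i+o)/2
  for A in (c,np.array([.4604,-.049]),np.array([.4612,-.0475])): q=w-A;print(z,"wedge",w,np.linalg.norm(q).round(4),np.arctan2(q[1],q[0]).round(3))
  q=o-i;print("axis",np.arctan2(q[1],q[0]),np.linalg.norm(q))
t=f(292,160,.045);q=t-c;print("tip",np.arctan2(q[1],q[0]),np.linalg.norm(q))
```

```text
ring [ 0.46147431 -0.04544798] 0.09411497047961492 0.09195186781668234
0.033 wedge [ 0.49761063 -0.06246938] 0.0399 -0.44
0.033 wedge [ 0.49761063 -0.06246938] 0.0396 -0.347
0.033 wedge [ 0.49761063 -0.06246938] 0.0394 -0.39
axis -0.3539402034395803 0.011594613869860852
0.037 wedge [ 0.49780913 -0.06146344] 0.0397 -0.415
0.037 wedge [ 0.49780913 -0.06146344] 0.0394 -0.322
0.037 wedge [ 0.49780913 -0.06146344] 0.0392 -0.364
axis -0.3539402034395815 0.011445577514890958
tip 0.9442169060073529 0.025990296036276762
```

Emit:
carry_out:
  motion:
    - [[0, 0, 0], [-3, 60, -3], 0]
    - [[0, 0, 0], [-3, 110, -3], 0]
    - [[0, 0, 0], [-3, 152, -3], 0]
    - [[0, 0, 0], [-3, 152, -3], 0]
    - [[0, 0, 0], [-3, 152, -3], 255]
    - [[0, 0, 0], [-3, 152, -3], 255]
    - [[0, 0, 0], [-3, 152, -3], 255]
    - [[0, 0, 0], [-3, 152, -3], 255]
    - [[0, 0, 0], [-3, 152, -3], 255]
    - [[0, 0, 0], [-3, 152, -3], 255]

```text
time_s: 2.9
ee_pos: [0.4613, -0.045, 0.0505]
eef_rot: [-0.826, 1.666, -1.672]
contact_force: [1.6, -2.9, 7.8]
grip_width: 0.122
```

Emit:
carry_out:
  motion:
    - [[0, 0.18, 0], [0, 0, 0], 255]
    - [[0, 0.36, 0], [0, 0, 0], 255]
    - [[0, 0.54, 0], [0, 0, 0], 255]
    - [[0, 0.72, 0], [0, 0, 0], 255]
    - [[0, 0.9, 0], [0, 0, 0], 255]
    - [[0, 1.08, 0], [0, 0, 0], 255]
    - [[0, 1.2, 0], [0, 0, 0], 255]
    - [[0, 1.3, 0], [0, 0, 0], 255]
    - [[0, 1.3, 0], [0, 0, 0], 255]
    - [[0, 1.3, 0], [0, 0, 0], 255]
    - [[0, 1.3, 0], [0, 0, 0], 0]
    - [[0, 1.3, 0], [0, 0, 0], 0]

```text
time_s: 4.4
ee_pos: [0.4592, -0.044, 0.0495]
eef_rot: [-0.387, -2.014, 2.013]
contact_force: [0.2, 1.2, -0.0]
grip_width: 0.543
```

Emit:
carry_out:
  motion:
    - [[0, 0, 0], [0, 0, 0], 0]
    - [[0, 0, 0], [0, -50, 0], 0]
    - [[0, 0, 0], [0, -110, 0], 0]
    - [[0, 0, 0], [0, -150, 0], 0]
    - [[0, 0, 0], [0, -150, 0], 0]

```text
time_s: 5.03
ee_pos: [0.4617, -0.0442, 0.2024]
eef_rot: [-0.394, -2.017, 2.017]
contact_force: [0.4, 0.1, -0.4]
grip_width: 0.996
```

Run:
```python
from h import *
from workcell import monitor,imaging
s=monitor.observe(); print(s["time_s"],s["ee_pos"],jaw(s),s["qpos"].round(3))
d=imaging.read_camera("wrist"); cv2.imwrite("pics/w2.png",d["color"]); pickle.dump(d,open("pics/w2.pkl","wb"))
u,v=proj(d,(.461,-.047,.04)); u=int(u)-60;v=int(v)-60;print(u,v)
cv2.imwrite("pics/w2c.png",cv2.resize(d["color"][v:v+120,u:u+120],None,fx=5,fy=5,interpolation=cv2.INTER_CUBIC))
```

```text
5.025 [ 0.46167369 -0.04421345  0.20244487] -1.9494861583824288 [-0.245  0.191  1.835  0.     1.109  1.705]
220 130
```

View pics/w2c.png

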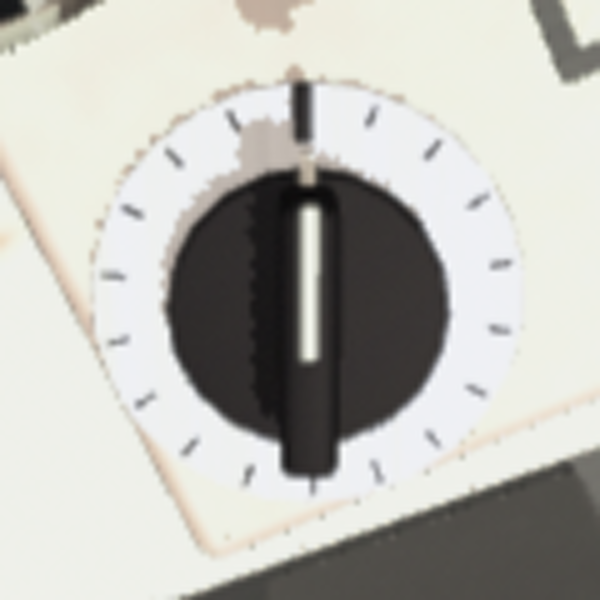

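The pointer tip (307,160) lies in line with the wedge (302,115), about 1 mm off at most, so the dial is set. This is the eighth picture if I count crops. Next I move over the far plate.

Emit:
carry_out:
  motion:
    - [[0, -0.059, 0], [-207, 0, 306], 0]
    - [[0, -0.059, 0], [-207, 0, 306], 0]
    - [[0, -0.059, 0], [-207, 0, 306], 0]
    - [[0, -0.059, 0], [-207, 0, 306], 0]
    - [[0, -0.059, 0], [-207, 0, 306], 0]
    - [[0, -0.059, 0], [-207, 0, 306], 0]
    - [[0, -0.059, 0], [-207, 0, 306], 0]
    - [[0, -0.059, 0], [-207, 0, 306], 0]

```text
time_s: 6.08
ee_pos: [0.5372, -0.4035, 0.1969]
eef_rot: [-0.327, -2.05, 2.044]
contact_force: [0.5, 0.1, -0.1]
grip_width: 0.998
```

Run:
```python
from h import *
from workcell import monitor,imaging
s=monitor.observe(); print(s["time_s"],s["ee_pos"],jaw(s),s["qpos"].round(3))
d=imaging.read_camera("wrist"); pickle.dump(d,open("pics/w3.pkl","wb"))
u,v=proj(d,(.5512,-.4081,.036)); u=int(u)-80;v=int(v)-75;print(u,v)
cv2.imwrite("pics/w3c.png",cv2.resize(d["color"][v:v+150,u:u+160],None,fx=4,fy=4,interpolation=cv2.INTER_CUBIC))
```

```text
6.075 [ 0.53723602 -0.40353326  0.19690005] -1.8914387614640837 [-0.747  0.493  1.378  0.     1.275  1.144]
197 100
```

View pics/w3c.png

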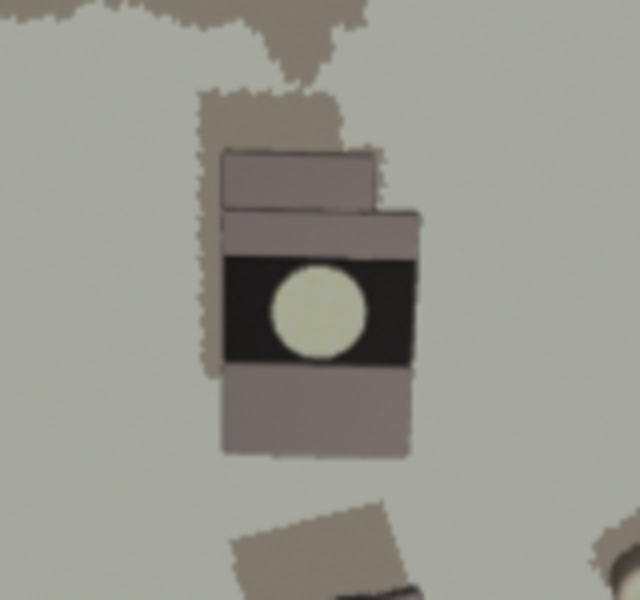

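The notched end points away with the notch at the right, so this plate is confirmed label up. Plate corners in the crop: (222,150), (421,152), (409,457), (222,455).

Run:
```python
from h import *
from workcell import monitor
d=pickle.load(open("pics/w3.pkl","rb")); f=lambda x,y:ray(d,196.6+x/4,99.6+y/4,.036)[:2]
P=[f(*p) for p in((222,150),(421,152),(409,457),(222,455))]; c=np.mean(P,0)
v=P[0]+P[1]-P[2]-P[3]; a=np.arctan2(v[1],v[0]); print(c,f(319,312),a,[np.linalg.norm(P[i]-P[i-1]).round(4) for i in range(4)])
v=P[0]-P[3]; print(np.arctan2(v[1],v[0])); v=P[1]-P[2]; print(np.arctan2(v[1],v[0]))
v=P[0]-P[1]; print(np.arctan2(v[1],v[0])-np.pi/2);v=P[3]-P[2]; print(np.arctan2(v[1],v[0])-np.pi/2)
s=monitor.observe()
c=(c+f(319,312))/2; p=c-.010*np.array([np.cos(a),np.sin(a)]); print(p); go([*p,.016],a-np.pi/2,s)
```

```text
[ 0.55030154 -0.40629276] [ 0.54976997 -0.40628396] -0.3419817733448374 [np.float64(0.0804), np.float64(0.0492), np.float64(0.0805), np.float64(0.0504)]
-0.34947121924860614
-0.33449574820344724
-0.3309873696190797
-0.33197874986048914
[ 0.54061484 -0.40293481]
turn [0.002 0.022 0.004] shift mm [ -3.7 181.5  -0.7]
```

Emit:
carry_out:
  motion:
    - [[0, 0.015, 0], [-1, 60, -1], 0]
    - [[0, 0.015, 0], [-1, 110, -1], 0]
    - [[0, 0.015, 0], [-1, 130, -1], 0]
    - [[0, 0.015, 0], [-1, 130, -1], 0]
    - [[0, 0.015, 0], [-1, 130, -1], 0]

```text
time_s: 6.75
ee_pos: [0.541, -0.405, 0.0715]
eef_rot: [-0.348, -2.039, 2.043]
contact_force: [-0.5, -0.4, -0.1]
grip_width: 0.997
```

Run:
```python
from h import *
from workcell import monitor
s=monitor.observe(); print(s["ee_pos"],s["dq"].round(3)); go([.5406,-.4029,.016],-.335-np.pi/2,s)
```

```text
[ 0.54099196 -0.40500535  0.07148728] [-0.004 -0.009 -0.009  0.002 -0.004  0.001]
turn [-0.001  0.    -0.003] shift mm [ 1.2 55.5 -1.9]
```

Emit:
carry_out:
  motion:
    - [[0, 0, 0], [1, 35, -2], 0]
    - [[0, 0, 0], [1, 55, -2], 0]
    - [[0, 0, 0], [1, 55, -2], 0]
    - [[0, 0, 0], [1, 55, -2], 120]
    - [[0, 0, 0], [1, 55, -2], 120]
    - [[0, 0, 0], [1, 55, -2], 255]
    - [[0, 0, 0], [1, 55, -2], 255]
    - [[0, 0, 0], [1, 55, -2], 255]
    - [[0, 0, 0], [1, 55, -2], 255]

```text
time_s: 7.88
ee_pos: [0.5402, -0.4029, 0.016]
eef_rot: [-0.347, -2.039, 2.042]
contact_force: [-0.6, -0.4, 6.1]
grip_width: 0.567
```

Emit:
carry_out:
  motion:
    - [[0, 0, 0], [0, -15, 0], 255]
    - [[0, 0, 0], [0, -50, 0], 255]
    - [[0, 0, 0], [0, -100, 0], 255]
    - [[0, 0, 0], [0, -140, 0], 255]
    - [[0, 0, 0], [0, -160, 0], 255]
    - [[0, 0, 0], [0, -160, 0], 255]
    - [[0, 0, 0], [0, -160, 0], 255]

```text
time_s: 8.75
ee_pos: [0.5388, -0.4015, 0.1737]
eef_rot: [-0.344, -2.04, 2.039]
contact_force: [-0.8, -0.3, -0.8]
grip_width: 0.568
```

Run:
```python
from h import *
from workcell import monitor,imaging
s=monitor.observe(); print(s["time_s"],s["ee_pos"],jaw(s),s["grip_width"])
d=imaging.read_camera("wrist"); cv2.imwrite("pics/w4.png",d["color"]); pickle.dump(d,open("pics/w4.pkl","wb"))
print(proj(d,s["ee_pos"]+[0,0,.019]))
```

```text
8.75 [ 0.53879685 -0.40153069  0.17369522] -1.9060270525468426 0.5675173335132604
(np.float64(277.2558202926934), np.float64(290.1729012927513))
```

View pics/w4.png

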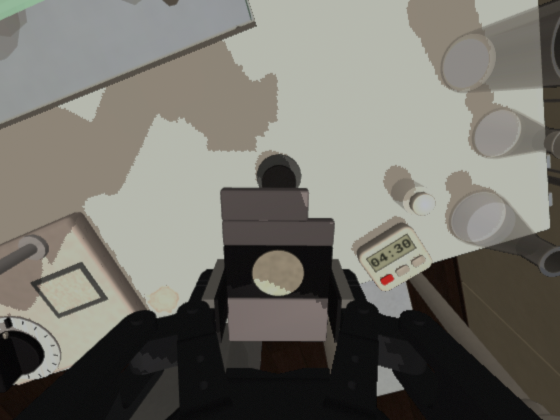

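The plate is held level. The filter centre is at (278,273), and the fingers (rows 265–330) are on the rear and black part only, clear of the label end.

Run:
```python
from h import *
from workcell import monitor
d=pickle.load(open("pics/w4.pkl","rb")); s=monitor.observe(); tcp=s["ee_pos"]; j=jaw(s)
zt=tcp[2]+.020; f=lambda x,y:ray(d,x,y,zt)[:2]
P=[f(*p) for p in((222,189),(228,341),(327,341))]; v=P[0]-P[1]; w=P[1]-P[2]
yaw=[np.arctan2(v[1],v[0]),np.arctan2(w[1],w[0])-np.pi/2]; print("plate yaw",yaw,"jaw+90",j+np.pi/2,np.linalg.norm(v),np.linalg.norm(w))
c=f(278,273); a=j+np.pi/2; e=np.array([np.cos(a),np.sin(a)]);n=np.array([-e[1],e[0]])
o=c-tcp[:2]; print("centre rel tcp: along",o@e,"side",o@n)
d1=pickle.load(open("pics/w1.pkl","rb")); W=[ray(d1,*p,.03)[:2] for p in((362,192),(397,227),(362,259),(328,223))]
v=W[0]-W[3]; print("win",np.mean(W,0),[np.linalg.norm(W[i]-W[i-1]).round(3) for i in range(4)],[np.arctan2(*(W[i]-W[i-1])[::-1]).round(3) for i in range(4)])
W=ray(d,69,290,.03)[:2];print(W)
th=.052; win=np.array([.511,-.1465]); e=np.array([np.cos(th),np.sin(th)])
L=.010+.027
p=win-e*L; print("tcp target",p); go([*p,.175],th-np.pi/2,s); go([*p,.053],th-np.pi/2,s)
```

```text
plate yaw [np.float64(-0.35877050440360153), np.float64(-0.3355947996376918)] jaw+90 -0.3352249186204854 0.08127441438367597 0.05112337869483672
centre rel tcp: along 0.01006282780165541 side -0.0004653153472129819
win [ 0.51009833 -0.14550055] [np.float64(0.05), np.float64(0.06), np.float64(0.054), np.float64(0.062)] [np.float64(0.148), np.float64(-1.414), np.float64(-2.948), np.float64(1.666)]
[ 0.510674   -0.14497826]
tcp target [ 0.47405001 -0.14842313]
turn [ 0.001 -0.387  0.002] shift mm [ 144.1   -1.4 -217.6]
turn [ 0.001 -0.387  0.002] shift mm [ 143.8  120.6 -217.5]
```

Emit:
carry_out:
  motion:
    - [[0, -0.1, 0], [36, 0, -54], 255]
    - [[0, -0.2, 0], [72, 0, -108], 255]
    - [[0, -0.3, 0], [108, 0, -163], 255]
    - [[0, -0.387, 0], [130, 0, -197], 255]
    - [[0, -0.387, 0], [144, -1, -217], 255]
    - [[0, -0.387, 0], [144, -1, -217], 255]
    - [[0, -0.387, 0], [144, -1, -217], 255]
    - [[0, -0.387, 0], [144, 40, -217], 255]
    - [[0, -0.387, 0], [144, 75, -217], 255]
    - [[0, -0.387, 0], [144, 75, -217], 255]
    - [[0, -0.387, 0], [144, 75, -217], 255]

```text
time_s: 10.18
ee_pos: [0.4758, -0.151, 0.1]
eef_rot: [-0.054, 2.194, -2.196]
contact_force: [0.8, -0.2, -0.1]
grip_width: 0.566
```

Run:
```python
from h import *
from workcell import monitor
s=monitor.observe(); print(s["time_s"],s["ee_pos"],jaw(s)+np.pi/2,s["grip_width"],s["contact_force"]); go([.474,-.148,.053],.052-np.pi/2,s)
```

```text
10.175 [ 0.47577268 -0.15097054  0.10002531] 0.05058876334484763 0.565899728403798 [ 0.79784796 -0.24642522 -0.09692459]
turn [-0.001 -0.001 -0.001] shift mm [ 1.7 47.  -3.1]
```

Emit:
carry_out:
  motion:
    - [[0, 0, 0], [1.5, 25, -3], 255]
    - [[0, 0, 0], [1.5, 42, -3], 255]
    - [[0, 0, 0], [1.5, 47, -3], 255]
    - [[0, 0, 0], [1.5, 47, -3], 255]
    - [[0, 0, 0], [1.5, 47, -3], 255]
    - [[0, 0, 0], [1.5, 47, -3], 255]
    - [[0, 0, 0], [1.5, 47, -3], 255]

```text
time_s: 11.05
ee_pos: [0.4733, -0.1469, 0.0527]
eef_rot: [-0.056, 2.194, -2.195]
contact_force: [0.5, 0.5, -0.6]
grip_width: 0.565
```

Run:
```python
from h import *
from workcell import monitor,imaging
s=monitor.observe(); print(s["time_s"],s["ee_pos"],jaw(s)+np.pi/2,s["grip_width"],s["contact_force"],s["dq"].round(4))
o=np.zeros((600,800,3),np.uint8)
d=imaging.read_camera("wrist"); pickle.dump(d,open("pics/w5.pkl","wb")); o[:420,:560]=d["color"]
t=imaging.read_camera("top"); pickle.dump(t,open("pics/t5.pkl","wb")); o[420:600,:240]=cv2.resize(t["color"][180:240,190:270],None,fx=3,fy=3)
c=imaging.read_camera("scene"); o[420:600,245:605]=cv2.resize(c["color"][160:220,200:320],None,fx=3,fy=3)
cv2.imwrite("pics/f.png",o)
for X in[(.511,-.1465,.03),(.511,-.1465,.073)]: print(proj(d,X),proj(t,X),proj(c,X))
```

```text
11.05 [ 0.47332173 -0.14690515  0.05267809] 0.0518034886147849 0.5646134177472624 [ 0.45052021  0.54554729 -0.57957344] [-0.0013  0.0041  0.004  -0.0003 -0.0008  0.0017]
(np.float64(279.98078337995804), np.float64(191.5798856556205)) (np.float64(247.89479119395722), np.float64(205.67187282483462)) (np.float64(269.7578792065204), np.float64(208.07443825351044))
(np.float64(280.79823488767886), np.float64(218.3616516674825)) (np.float64(246.6457930021932), np.float64(201.7956626735765)) (np.float64(269.6475507002591), np.float64(193.93223617502878))
```

View pics/f.png

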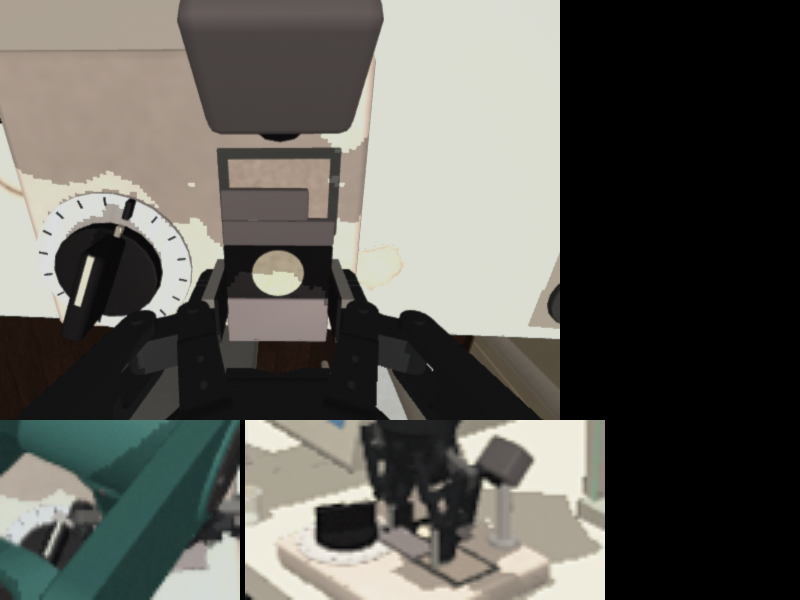

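The final view shows the label end centred near (279,217), against a predicted (281,218). The window frame is centred at column 279.5, the dial pointer is in line with the wedge at (129,208), and the reading head is clear. I'm handing in.

```bash
python3 -c "
from workcell import monitor,order
s=monitor.observe();print(s['time_s'],s['ee_pos'],s['grip_width']);print(order.hand_in())"
```

```text
11.2 [ 0.47312928 -0.14681678  0.05242662] 0.5622242389083076
the job is handed in; nothing more can be done
None
```

I turned the dial to the wedge and picked up the far plate, the one lying label up. I handed the job in at 11.2 s of robot time, still holding the plate over the reader's window. No verdict is reported.

Last checks, from the final wrist picture and the robot's own reading:
- **Dial:** I turned it about 1.3 rad clockwise. The pointer and the wedge lie in line to within about 0.03 rad, roughly 1 mm at the tip.
- **Grip:** The fingers hold the plate about 10 mm behind its centre, clear of the label end. The opening read 0.56, about 48 mm for the 50 mm plate, and the contact force was under 1 N.
- **Position:** The label end is within about 2 mm of the window centre and points to the mast, with the yaw matching the console's to about 0.01 rad. The plate's middle is about 40 mm above the window, and it looks level and clear of the reading head and console.

No check failed. Separate estimates of the window and the dial axis differed by 2 to 3 mm, and of the wedge direction by about 0.1 rad, all inside the tolerances. I did not take a closing close-up of the other plate or the bystanders; the arm stayed well clear of them.

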